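Fetch the backup drive from the tall bin and dock it in its leaning stand

TASK

Lift the backup drive out of the tall narrow bin without shifting or tipping the bin, set its lower long edge behind the lip of the dark steel stand, lean it back until it rests on both back posts, and let go. Set it down gently and leave the mug, the sticky notes and the rest of the desk as they are.

Things in the scene. Friction and masses are not known exactly. Their poses are not given: they have to be found in the camera images.
- bin: white sheet-metal desk bin, 136 (its x) x 96 (its y) x 115 mm high, 1.2 kg, loose on the desk, open at the top. Origin: centre of its underside, z up. Walls 3 mm, inner floor at z = 7 mm. Two ribs along x on the floor, up to z = 33 mm, with a 17.6 mm gap between them centred on y = 0, hold the drive upright
- bin_mouth (a point): centre of the bin's mouth, 115 mm above its underside; axes as the bin. Both long rims are folded inward: the mouth is 130 (x) x 66 mm (y), but below the 4 mm thick rim the inside is 90 mm wide in y. Wide open fingers do not fit through: go in nearly closed and open below the rim
- drive: dark blue backup drive, a rigid box 112 (its x) x 78 (its y) x 15 mm (its z), 0.11 to 0.23 kg. Origin: centre of one large face. It starts on a long edge between the bin's ribs: x along the bin's x, y up or nearly (top edge 85 mm above the desk, 30 mm below the rim), z the thin direction. It may lean up to 6 degrees and be up to 8 mm off centre in x
- drive_centre (a point): centre of the drive's box (7.5 mm from the body origin along the drive's z); axes as the drive
- stand: dark grey steel stand with a rubber foot, fixed to the desk, base 150 (its x) x 120 mm (its y) x 11 mm high. Origin on the desk under the cradle, z up. The cradle is fixed on it and leans towards the stand's +y
- cradle: dark grey steel cradle fixed on the stand; its z axis leans 25 degrees from vertical towards the stand's +y, its x is the stand's x. Origin: middle of the line where shelf and back posts meet, 32 mm above the desk. Shelf top: plane z = 0, 130 mm long in x, from y = -26 mm to 0. Docked, the drive has a long edge on the shelf and a large face on the posts: its centre at x 0, y -7.5, z 39 mm
- cradle_lip (a point): middle of the lip's top edge, axes as the cradle. The lip runs along the front of the shelf: 130 mm long, 4 mm thick, inner face at y = -26 mm and top at z = 12 mm in the cradle's frame, so the channel is 26 mm wide
- cradle_posts (a point): point midway between the tops of the two back posts, axes as the cradle. Their front faces lie at y = 0 in the cradle's frame, from x = 39 to 61 mm on either side, 62 mm high; the 78 mm gap between them is free for a finger behind the drive
- mug: black and white mug, 82 x 111 (with handle) x 97 mm, bystander; origin at its underside
- notes: pink and yellow block of sticky notes, 77 x 77 x 20 mm, bystander; origin at the centre of its underside
- tape: roll of masking tape lying flat, 100 mm across, 24 mm high, bystander; origin at its underside
Mind the look-alikes: they are no part of the job. What is shaped like the drive but orange is not meant.

How it is judged:
By the outcome, as a careful person would: the job done as asked, in the order asked, and still so for the second after the job is handed in, with the robot touching nothing.
It also fails if it takes over 48 s, if anything falls off the work surface, if the arm or the gripper's body presses on something with over 40 N, if the wrist force passes 120 N, or if a joint passes its speed limit or range.

ROBOT

A 6-joint arm with a two-finger parallel gripper is mounted at the origin on a cart in front of the work surface, level with it; the furniture and walls round the work are solid. World frame = base frame: x ahead of the robot, y to its left, z up, the work surface at z = 0. Lengths are in mm, angles in rad, forces in N, time in s.
With the tool pointing down it reaches from about 300 to 875 mm from the base axis. Payload 4.2 kg.
Tool frame: the origin (TCP) lies on the centre line of the jaws, within the pads' length; the fingertips stand 14 mm ahead of it and the grasp point (between the pads) lies 5 mm behind it (arm.tip_reach is the distance from the TCP to the fingertips, in mm); z points along the fingers, y is the line along which they close (so a half turn about z gives the same grasp; the last joint's range is limited). The gripper opens to 85 mm and grips with 20 to 120 N. Pads are 22 mm wide; open, the fingers measure 114 mm over their backs; the gripper's body (76 mm by 85 mm) begins 54 mm behind the grasp point. The pads swing forward as they close: fully open they stand 13 mm farther back than shut.
Start: joints at [-0.02, 0.32, 1.565, -0, 1.257, -0.02], TCP at [575.013, 0.001, 245.338] pointing down, gripper open.
Joint ranges: [-3.11, 3.11], [-0.84, 2.01], [0.21, 2.61], [-1.34, 4.49], [0.05, 2.63], [-2.56, 2.56]. Speed limits (rad/s): [2.57, 2.57, 3.14, 3.14, 3.14, 3.14].

INTERFACE

Orientations are given as a rotation vector (axis times angle).
In Python, from rig import arm, snapshot, get_calibration gives the robot as it stands.
- The arm moves only by the tool servo_tool, never from a script. Its argument "plan" is a list of rows, each a list of 3 entries, a list of its own where there are three numbers: the closure, from -1 (fully open) to 1 (shut), then the shift along the world's x, y, z in m, then the turn, a rotation vector about the world's x, y, z in rad. A call has 1 to 12 rows; each row shifts and turns the commanded pose from where the row before left it; what a row does not reach is not made up. A row lasts 1/10 s, in which the tool goes at most 50 mm and 8.59 degrees, less where a joint would pass 70% of its speed; a pose out of reach is approached as far as the arm can. A call is refused whole if a number of a shift passes 0.05 or a number of a turn 0.15, either way. A call with a gripper value outside its range is refused whole. The fingers move at their own pace and stop on an object; the grip force is fixed at half the most. Time passes only in rows, so rows that do not move let the fingers close. It gives the time, the measured TCP pose, the force, the opening and the grip force at its end, in the units of the state.
- arm.observe(): the state, without advancing time (a new reading comes with each control period).
- snapshot(name): name is "scene" or "side" or "wrist"; returns the picture (420x560x3 uint8, red, green, blue); there is no depth.
- get_calibration(name): a dict with "camera_matrix" (3x3 intrinsics, pixels), "distortion" ([k1, k2, p1, p2, k3] as OpenCV has them; the pictures are not rectified), "xyz" and "orientation" of the camera in the world; the wrist camera has in their place "tool_from_camera" (4x4, takes a point from camera to tool coordinates, whose origin is the TCP and whose axes are the flange's). Camera axes: x right, y down, z forward; pixel columns grow to the right and rows downward; lengths in mm; the calibration is good to about 2 mm. A picture is of the moment at which its call begins: read the wrist's pose just before it. get_calibration takes no time and is no camera call.
- arm.close_job(): hands the job in; it is judged then, once.
The state is a dict: "time_s": time; "joints": joint angles; "qd": joint speeds; "effort": joint torques, N m; "tcp_pos": TCP position; "eef_rot": TCP orientation; "force": force on the tool from outside, world axes, zero at the start; "torque": the same for the moment, N m; "width": opening from 0.0 (shut) to 1.0 (fully open); "grip_force": force on a finger pad.
Only numpy, scipy, OpenCV 4.12 (cv2) and the standard library are available. Lean on these libraries where they do the work, as an engineer would, in place of code of your own. Each camera call takes 0.05 s, during which the arm holds its last target. There are 200 camera calls.

## Working session

There is one attempt and no reset: what is moved stays moved. The work goes in short steps, Python scripts to look and compute and a tool call to move; the robot and the scene stay as the last step left them, time stands still between calls to the robot, and variables do not carry over. Pictures are saved under pics/ and viewed, at most 13 in all, crops included, and the job is handed in when it is done.

Besides the shell and the picture viewer there is one more tool, called after "Emit:" as a command line: name --argument value ..., lists and objects as JSON in quotes. servo_tool: Moves the arm, as the interface text tells. Its arguments: {"type":"object","properties":{"plan":{"type":"array"}},"required":["plan"]}

```bash
mkdir -p pics; ls
python3 - <<'E'
from rig import arm, snapshot, get_calibration
import cv2,numpy as np
s=arm.observe(); print({k:np.round(v,3).tolist() for k,v in s.items()})
for n in("scene","side","wrist"):
    im=snapshot(n); cv2.imwrite(f"pics/{n}0.png",im[:,:,::-1]); print(n,get_calibration(n))
a=[cv2.imread(f"pics/{n}0.png") for n in("scene","side")]
E
```

```text
pics
{'time_s': 0.0, 'joints': [-0.02, 0.32, 1.566, -0.0, 1.257, -0.02], 'qd': [0.001, -0.0, 0.001, -0.0, -0.001, 0.001], 'effort': [0.001, -41.553, -23.416, -0.0, 0.008, 0.0], 'tcp_pos': [574.54, -0.002, 244.467], 'eef_rot': [-2.221, -2.221, 0.002], 'force': [-0.399, 0.604, -0.157], 'torque': [0.03, -0.001, 0.013], 'grip_force': 0.0, 'width': 1.0}
scene {'camera_matrix': array([[434.22709459,   0.        , 280.97645954],
       [  0.        , 434.22709459, 213.74948459],
       [  0.        ,   0.        ,   1.        ]]), 'distortion': array([0.00039547, 0.        , 0.        , 0.        , 0.        ]), 'xyz': array([ 103.41442182,  839.31647087, 1029.92799801]), 'orientation': array([-0.69748283,  2.6474682 , -1.13126769])}
side {'camera_matrix': array([[489.17511483,   0.        , 279.37761278],
       [  0.        , 489.17511483, 206.45996048],
       [  0.        ,   0.        ,   1.        ]]), 'distortion': array([0.00067885, 0.        , 0.        , 0.        , 0.        ]), 'xyz': array([ -64.06480557,  918.76458881, 1137.08182431]), 'orientation': array([-0.78105344,  2.57800742, -1.10999387])}
wrist {'camera_matrix': array([[316.18631338,   0.        , 279.15899202],
       [  0.        , 316.18631338, 209.61450773],
       [  0.        ,   0.        ,   1.        ]]), 'distortion': array([-0.05646935,  0.        ,  0.        ,  0.        ,  0.        ]), 'tool_from_camera': array([[ 4.13862834e-04, -9.58823753e-01, -2.84001478e-01,
         7.25232476e+01],
       [ 9.99999774e-01,  2.46234574e-04,  6.25937527e-04,
         2.45931016e-01],
       [-5.30232786e-04, -2.84001673e-01,  9.58823638e-01,
        -1.28465962e+02],
       [ 0.00000000e+00,  0.00000000e+00,  0.00000000e+00,
         1.00000000e+00]])}
```

View pics/scene0.png

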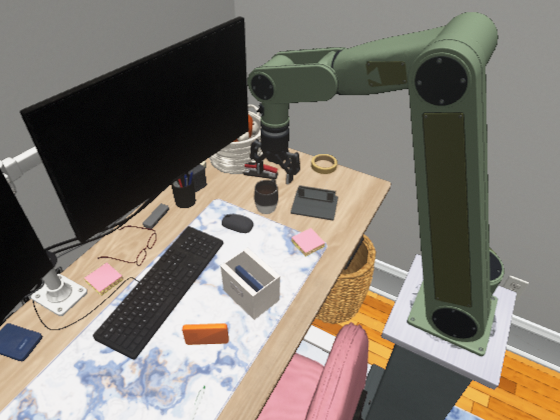

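View pics/wrist0.png

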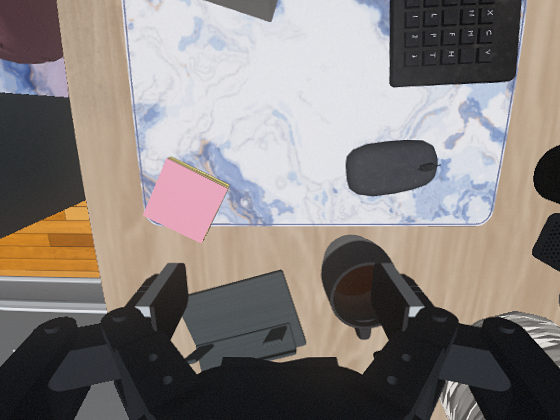

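The scene picture shows the bin at about (250,285) with a dark blue drive in it. The stand is at (315,203), the mug at (266,195), the notes at (308,240) and the tape at (324,163). The wrist picture shows the stand at (245,320) with its posts at its near-lower edge.

Candidates for the drive:
- **Blue slab inside the bin, (250,278):** fits, because it is dark blue and standing between the ribs.
- **Orange box, (205,333):** the named look-alike.
- **Blue flat item, (18,342):** not in the bin.

I'll confirm this in an enlarged crop.

```bash
cat > h.py <<'E'
from rig import arm, snapshot, get_calibration
import cv2,numpy as np
from scipy.spatial.transform import Rotation as R
from scipy.optimize import least_squares
def cam(n,s=None):
    c=get_calibration(n)
    if n!="wrist": return c["camera_matrix"],c["distortion"],R.from_rotvec(c["orientation"]).as_matrix(),np.array(c["xyz"])
    T=np.array(c["tool_from_camera"]); Rt=R.from_rotvec(s["eef_rot"]).as_matrix()
    return c["camera_matrix"],c["distortion"],Rt@T[:3,:3],Rt@T[:3,3]+np.array(s["tcp_pos"])
def onplane(c,uv,z):
    K,D,Rc,t=c; p=cv2.undistortPoints(np.array(uv,float).reshape(-1,1,2),K,D).reshape(-1,2)
    d=np.c_[p,np.ones(len(p))]@Rc.T
    return t+d*((z-t[2])/d[:,2])[:,None]
def proj(c,P):
    K,D,Rc,t=c
    return cv2.projectPoints(np.array(P,float).reshape(-1,1,3),cv2.Rodrigues(Rc.T)[0],-Rc.T@t,K,D)[0].reshape(-1,2)
E
python3 - <<'E'
from h import *
sc=cam("scene")
print(onplane(sc,[(250,272)],115),onplane(sc,[(315,203)],11),onplane(sc,[(266,190)],90),onplane(sc,[(308,240)],20))
a=cv2.imread("pics/scene0.png")
c1=cv2.resize(a[245:325,205:295],None,fx=6,fy=6,interpolation=cv2.INTER_CUBIC)
b=cv2.resize(a[180:225,283:345],None,fx=4,fy=4,interpolation=cv2.INTER_CUBIC)
o=np.zeros((480,800,3),np.uint8); o[:480,:540]=c1; o[:180,546:546+248]=b
cv2.imwrite("pics/crop1.png",o)
E
```

```text
[[511.23376041 239.04563798 115.        ]] [[ 522.72870901 -198.79063355   11.        ]] [[657.95345122 -93.85169742  90.        ]] [[462.80380247 -22.76650774  20.        ]]
```

View pics/crop1.png

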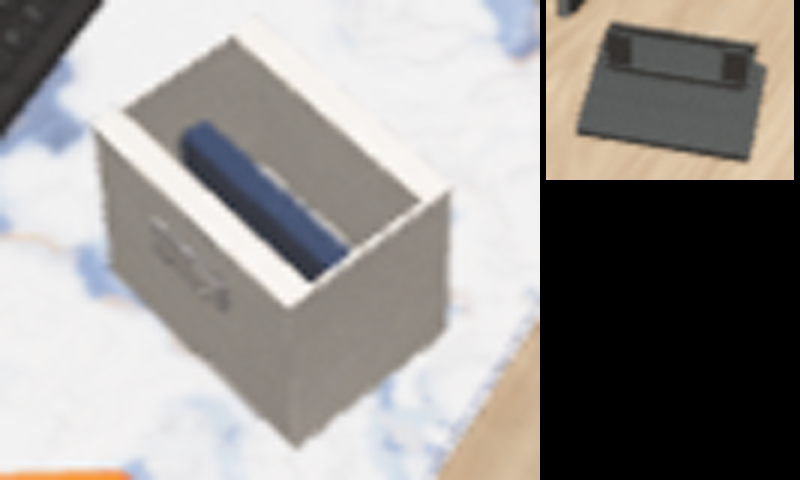

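The crop confirms it: the dark blue drive stands in the bin, with its top edge running from about (238,267) to (262,288). The orange box is outside the bin and is not the target. Next I'll take a closer wrist view of the stand.

Emit:
servo_tool --plan '[[-0.2,[-0.014,-0.048,0],[0,0,0]],[0.3,[-0.014,-0.048,0],[0,0,0]],[0.6,[-0.014,-0.048,0],[0,0,0]],[0.7,[-0.013,-0.046,0],[0,0,0]],[0.7,[0,0,0],[0,0,0]],[0.7,[0,0,0],[0,0,0]]]'

```text
time_s: 0.75
tcp_pos: [519.6, -190.7, 245.0]
eef_rot: [-2.224, -2.218, -0.0]
force: [0.1, 0.2, 0.2]
width: 0.149
grip_force: 0.0
```

Run:
```python
from h import *
import json
s=arm.observe(); im=snapshot("wrist")[:,:,::-1]; cv2.imwrite("pics/wstand.png",im)
json.dump({k:np.array(v).tolist() for k,v in s.items()},open("wstand.json","w"))
c=cam("wrist",s); print(s["time_s"],s["tcp_pos"],s["width"],proj(c,[520,-199,11]))
cv2.imwrite("pics/wstand2.png",cv2.resize(im[60:300,140:460],None,fx=2.5,fy=2.5,interpolation=cv2.INTER_CUBIC))
```

```text
0.75 [ 519.57629174 -190.72684071  245.01309254] 0.14886262020476423 [[279.21846292 188.0463756 ]]
```

View pics/wstand2.png

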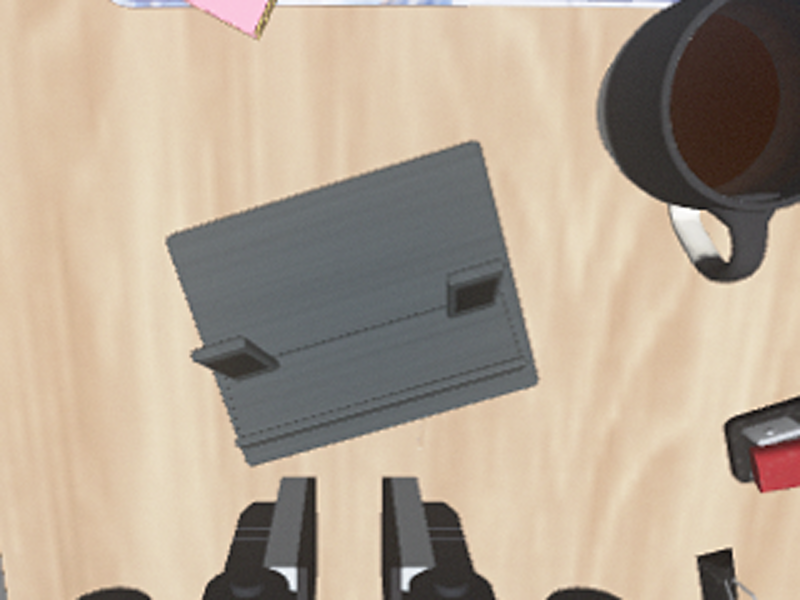

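The wrist view shows the stand from above. The lip is on the lower side (world -y), at crop (237,438)–(522,362). The posts lean up the image (world +y), at (235,357) and (475,288). I'll fit its pose and check with an overlay, while also moving over the bin for a second look.

```bash
cat >> h.py <<'E'
c25,s25=np.cos(np.radians(25)),np.sin(np.radians(25))
def cr(p): # cradle -> stand
    p=np.atleast_2d(p).astype(float); return np.c_[p[:,0],p[:,1]*c25+p[:,2]*s25,32-p[:,1]*s25+p[:,2]*c25]
def w(q,p): # planar pose (x,y,yaw)
    c,s=np.cos(q[2]),np.sin(q[2]); p=np.atleast_2d(p)
    return np.c_[q[0]+c*p[:,0]-s*p[:,1],q[1]+s*p[:,0]+c*p[:,1],p[:,2]]
def drawp(im,c,P,col,k,off):
    q=np.round((proj(c,P)-off)*k+(k-1)/2).astype(int); cv2.polylines(im,[q],False,col,1)
E
python3 - <<'E'
from h import *
import json
s=json.load(open("wstand.json")); c=cam("wrist",s)
f=lambda a:np.array(a,float)/2.5+[140-.3,60-.3]
base=f([(167,237),(478,141),(538,382),(250,464)])
lip=f([(237,438),(522,361)]); sh=f([(276,355),(448,308)])
B=lambda yo:np.array([[-75,60+yo,11],[75,60+yo,11],[75,-60+yo,11],[-75,-60+yo,11]])
def res(v):
    q=v[:3]
    r=[proj(c,w(q,B(v[3])))-base, proj(c,w(q,cr([[-65,-26,12],[65,-26,12]])))-lip,proj(c,w(q,cr([[-39,0,0],[39,0,0]])))-sh]
    return np.vstack(r).ravel()
o=least_squares(res,[520,-200,.27,20],loss='soft_l1'); print(o.x,np.round(res(o.x).reshape(-1,2),1).tolist())
q=o.x[:3]; im=cv2.imread("pics/wstand.png"); k=5; off=np.array([190,105])
v=cv2.resize(im[105:225-0+30,190:350],None,fx=k,fy=k,interpolation=cv2.INTER_CUBIC)
b=w(q,B(o.x[3])); drawp(v,c,np.vstack([b,b[:1]]),(0,255,0),k,off)
for x0,x1 in((39,61),(-61,-39)): drawp(v,c,w(q,cr([[x0,0,0],[x0,0,62],[x1,0,62],[x1,0,0],[x0,0,0]])),(0,255,255),k,off)
drawp(v,c,w(q,cr([[-65,-26,12],[65,-26,12],[65,-30,12],[-65,-30,12],[-65,-26,12]])),(0,0,255),k,off)
drawp(v,c,w(q,cr([[-65,-26,0],[65,-26,0],[65,0,0],[-65,0,0],[-65,-26,0]])),(255,128,0),k,off)
cv2.imwrite("pics/fit1.png",v[:600,:800]); print(v.shape)
E
```

```text
[ 5.26043583e+02 -2.02468293e+02  2.96760029e-01  8.02186489e+00] [[-2.3, -0.1], [0.5, -2.0], [1.6, 0.8], [-1.0, 2.1], [-2.2, -1.7], [1.1, -5.2], [1.3, 3.5], [-0.4, 2.2]]
(750, 800, 3)
```

View pics/fit1.png

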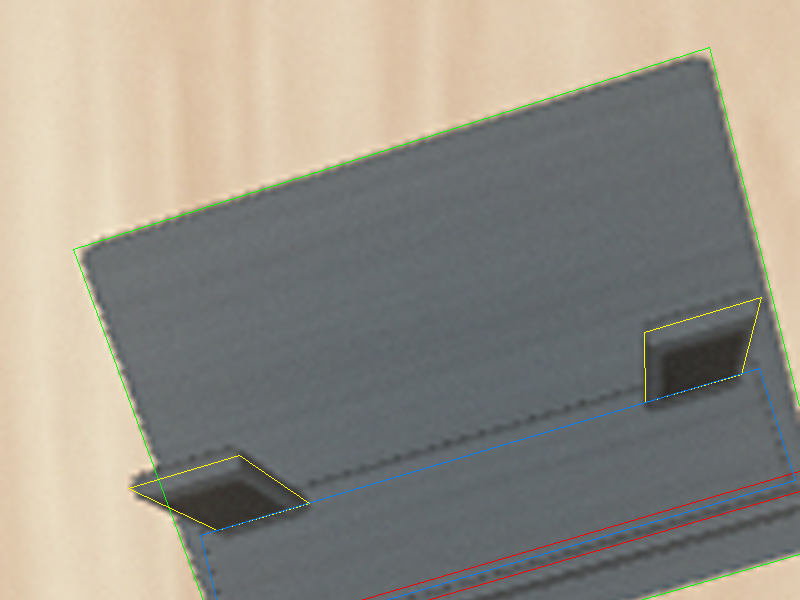

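The overlay's base outline matches. The posts fit to about 1 mm, and the lip should sit slightly lower. I'll refine that later and go over the bin now.

Emit:
servo_tool --plan '[[0.7,[0,0.045,0],[0,0,0]],[0.7,[0,0.045,0],[0,0,0]],[0.7,[0,0.045,0],[0,0,0]],[0.7,[-0.002,0.045,0],[0,0,0]],[0.7,[-0.002,0.045,0],[0,0,0]],[0.7,[-0.002,0.045,0],[0,0,0]],[0.7,[-0.002,0.045,0],[0,0,0]],[0.7,[0,0.045,0],[0,0,0]],[0.7,[0,0.045,0],[0,0,0]],[0.7,[0,0.01,0],[0,0,0]],[0.7,[0,0,0],[0,0,0]],[0.7,[0,0,0],[0,0,0]]]'

```text
time_s: 2.0
tcp_pos: [511.4, 225.1, 245.1]
eef_rot: [2.22, 2.223, -0.002]
force: [0.1, -0.6, -0.2]
width: 0.149
grip_force: 0.0
```

Run:
```python
from h import *
import json
s=arm.observe(); im=snapshot("wrist")[:,:,::-1]; cv2.imwrite("pics/wbin.png",im)
json.dump({k:np.array(v).tolist() for k,v in s.items()},open("wbin.json","w"))
print(s["time_s"],s["tcp_pos"],s["width"])
st=cv2.imread("pics/wstand.png")
a=cv2.resize(im[80:280,190:370],None,fx=3,fy=3,interpolation=cv2.INTER_CUBIC) # 540x600
b=cv2.resize(st[185:245,230:360],None,fx=4,fy=4,interpolation=cv2.INTER_CUBIC) 
o=np.zeros((600,800,3),np.uint8); o[:,:540]=a
o[:300,545:800]=cv2.resize(st[190:250,228:279],None,fx=5,fy=5,interpolation=cv2.INTER_CUBIC)
o[300:600,545:800]=cv2.resize(st[160:220,308:359],None,fx=5,fy=5,interpolation=cv2.INTER_CUBIC)
cv2.imwrite("pics/m1.png",o)
```

```text
2.0 [511.43306985 225.06576954 245.106467  ] 0.14936263494219248
```

View pics/m1.png

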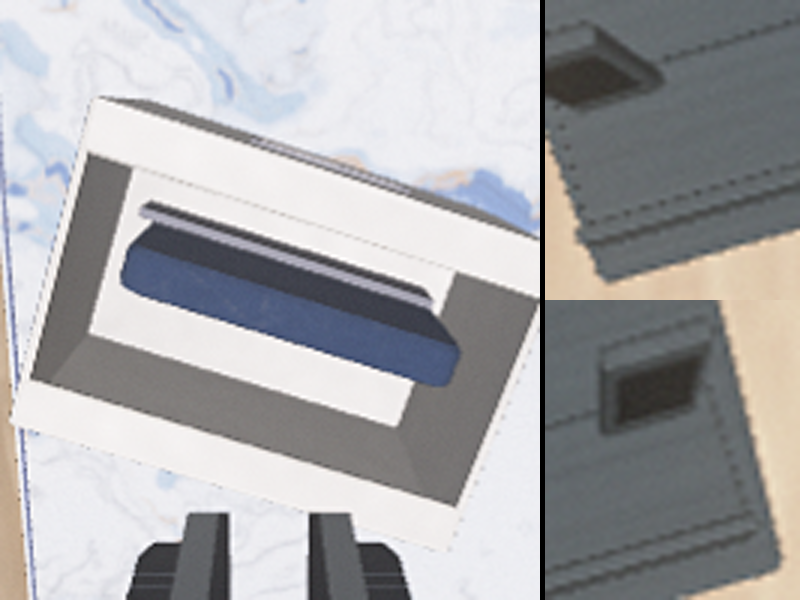

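The montage shows the bin's mouth (inner corners about (88,153), (540,298), (457,506) and (33,378) in the 3x crop) and the drive's blue top edge, with corners (130,248), (460,345), (440,387) and (122,285). The right panes show the lip's inner edge and the feet of the posts clearly. Now to fit both poses.

Run:
```python
from h import *
import json
s=json.load(open("wstand.json")); c=cam("wrist",s)
f=lambda a:np.array(a,float)/2.5+[140-.3,60-.3]
base=f([(167,237),(478,141),(538,382),(250,464)])
B=lambda yo:np.array([[-75,60+yo,11],[75,60+yo,11],[75,-60+yo,11],[-75,-60+yo,11]])
P=[(236.6,234),(348.6,203),(248.6,207.6),(233.6,211.6),(319.2,186),(338,181)]
M=cr([[-65,-26,12],[65,-26,12],[-39,0,0],[-61,0,0],[39,0,0],[61,0,0]])
M0=cr([[-65,-26,0],[65,-26,0],[-39,0,0],[-61,0,0],[39,0,0],[61,0,0]])
for m in(M,M0):
  def res(v): return np.vstack([proj(c,w(v[:3],B(v[3])))-base,proj(c,w(v[:3],m))-P]).ravel()
  o=least_squares(res,[520,-200,.27,10],loss='soft_l1'); print(np.round(o.x,3),np.round(res(o.x).reshape(-1,2),1).tolist())
# bin
s=json.load(open("wbin.json")); c=cam("wrist",s)
g=lambda a:np.array(a,float)/3+[190-.33,80-.33]
inn=g([(88,153),(540,298),(457,506),(33,378)]); out=g([(100,97),(12,420),(447,552)])
I=np.array([[-65,33,115],[65,33,115],[65,-33,115],[-65,-33,115]]); O=np.array([[-68,48,115],[-68,-48,115],[68,-48,115]])
rb=lambda v:np.vstack([proj(c,w(v,I))-inn,proj(c,w(v,O))-out]).ravel()
ob=least_squares(rb,[511,239,-.25],loss='soft_l1'); q=ob.x; print("bin",q,np.round(rb(q).reshape(-1,2),1).tolist())
t=onplane(c,g([(130,248),(460,345),(440,387),(122,285)]),85)
d=t-[*q[:2],0]; cc,ss=np.cos(q[2]),np.sin(q[2]); print("drive top in bin",np.round(np.c_[d[:,0]*cc+d[:,1]*ss,-d[:,0]*ss+d[:,1]*cc],1).tolist(), "mean world",t.mean(0))
# scene cross-check
sc=cam("scene"); A=np.array([(95,120),(235,35),(450,190),(293,305)])/6+[205-.4,245-.4]
print(np.round(onplane(sc,A,115),1).tolist()); print(np.round(w(q,[[-68,-48,115],[68,-48,115],[68,48,115],[-68,48,115]]),1).tolist())
```

```text
[ 5.26431e+02 -2.04266e+02  2.94000e-01  9.76300e+00] [[-2.3, -0.3], [0.7, -1.7], [1.4, 1.1], [-1.3, 2.0], [-3.9, 0.6], [1.2, -2.3], [3.2, -1.0], [-0.3, 0.5], [-0.4, 0.8], [0.1, 0.1]]
[ 5.26505e+02 -2.04043e+02  2.94000e-01  9.57400e+00] [[-2.2, -0.3], [0.8, -1.8], [1.5, 1.1], [-1.2, 2.0], [-1.0, 1.0], [0.2, -0.8], [3.2, -1.2], [-0.2, 0.3], [-0.3, 0.6], [0.2, -0.1]]
bin [ 5.16122829e+02  2.35831979e+02 -3.07992792e-01] [[0.7, -0.6], [1.1, 0.1], [0.4, 0.5], [-0.8, 0.2], [-2.1, -1.7], [-1.2, 1.1], [0.9, 0.6]]
drive top in bin [[-50.8, 6.0], [55.9, 8.2], [54.7, -6.5], [-50.1, -5.7]] mean world [518.57768412 235.5609432   85.        ]
[[593.6, 257.4, 115.0], [566.5, 183.3, 115.0], [436.1, 212.2, 115.0], [463.9, 298.4, 115.0]]
[[436.8, 210.7, 115.0], [566.4, 169.5, 115.0], [595.5, 261.0, 115.0], [465.9, 302.2, 115.0]]
```

Run:
```python
from h import *
c=get_calibration("wrist"); K,D,T=c["camera_matrix"],c["distortion"],np.array(c["tool_from_camera"])
def tool(uv,x):
    p=cv2.undistortPoints(np.array(uv,float).reshape(-1,1,2),K,D).reshape(-1,2); d=np.c_[p,np.ones(len(p))]@T[:3,:3].T
    return np.round(T[:3,3]+d*((x-T[0,3])/d[:,0])[:,None],0).tolist()
px=np.array([(283,478),(415,478),(240,510),(470,510),(205,580),(495,580),(80,595),(620,595)])/2.5+[140,60]
for x in(11,0): print(tool(px,x))
im=cv2.imread("pics/wbin.png"); cv2.imwrite("pics/wfing.png",cv2.resize(im[240:420,100:460],None,fx=2.2,fy=2.2))
```

```text
[[11.0, -12.0, 10.0], [11.0, 13.0, 10.0], [11.0, -18.0, -4.0], [11.0, 22.0, -4.0], [11.0, -21.0, -27.0], [11.0, 22.0, -27.0], [11.0, -38.0, -31.0], [11.0, 39.0, -31.0]]
[[0.0, -14.0, 34.0], [0.0, 15.0, 34.0], [0.0, -22.0, 18.0], [0.0, 25.0, 18.0], [0.0, -24.0, -9.0], [-0.0, 26.0, -9.0], [0.0, -44.0, -14.0], [0.0, 46.0, -14.0]]
```

View pics/wfing.png

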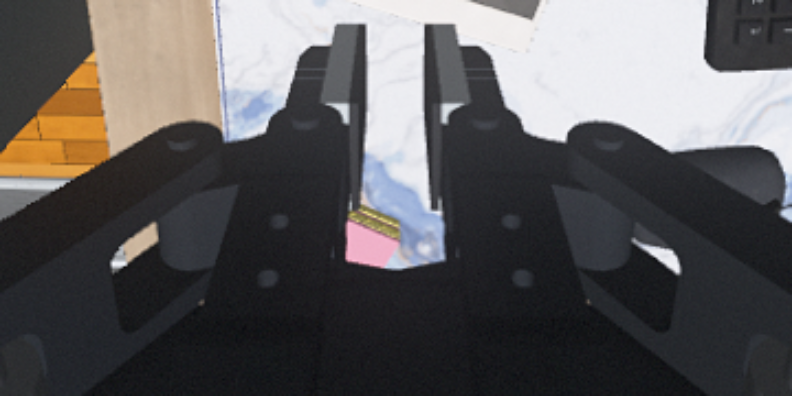

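The finger picture shows the knuckles spreading to about ±40 mm, roughly 31 mm behind the TCP. They must stay above the rim, so the grasp TCP should be at z ≈ 87. I'll turn the tool to the bin's axes (-1.87 rad).

Emit:
servo_tool --plan '[[0.7,[0.002,0.003,-0.01],[0,0,-0.145]],[0.7,[0.002,0.003,-0.01],[0,0,-0.145]],[0.7,[0.002,0.003,-0.01],[0,0,-0.145]],[0.7,[0.0012,0.0015,-0.01],[0,0,-0.145]],[0.7,[0,0,-0.01],[0,0,-0.145]],[0.7,[0,0,-0.01],[0,0,-0.145]],[0.7,[0,0,0],[0,0,-0.145]],[0.7,[0,0,0],[0,0,-0.145]],[0.7,[0,0,0],[0,0,-0.145]],[0.7,[0,0,0],[0,0,-0.145]],[0.7,[0,0,0],[0,0,-0.145]],[0.7,[0,0,0],[0,0,-0.145]]]'

```text
time_s: 3.25
tcp_pos: [519.4, 233.7, 185.6]
eef_rot: [3.129, -0.278, 0.0]
force: [0.3, -0.1, 0.2]
width: 0.148
grip_force: 0.0
```

Emit:
servo_tool --plan '[[0.7,[0,0,0],[0,0,-0.132]],[0.7,[0,0,0],[0,0,0]],[0.7,[0,0,0],[0,0,0]]]'

```text
time_s: 3.55
tcp_pos: [519.4, 234.4, 185.5]
eef_rot: [3.106, -0.469, 0.0]
force: [-0.7, 0.2, -0.2]
width: 0.147
grip_force: 0.0
```

Run:
```python
from h import *
import json
s=arm.observe(); im=snapshot("wrist")[:,:,::-1]; cv2.imwrite("pics/wbin2.png",im)
json.dump({k:np.array(v).tolist() for k,v in s.items()},open("wbin2.json","w"))
Rt=R.from_rotvec(s["eef_rot"]).as_matrix()
print(s["time_s"],s["tcp_pos"],np.round(s["joints"],2),Rt.round(3).tolist(),np.arctan2(Rt[1,0],Rt[0,0]))
cv2.imwrite("pics/wbin2c.png",cv2.resize(im[60:360,80:480],None,fx=2,fy=2,interpolation=cv2.INTER_CUBIC))
```

```text
3.55 [519.37953225 234.39404273 185.52916561] [ 0.4   0.36  1.67 -0.    1.12  2.27] [[0.955, -0.296, 0.0], [-0.296, -0.955, -0.0], [0.0, 0.0, -1.0]] -0.30002636678803246
```

View pics/wbin2c.png

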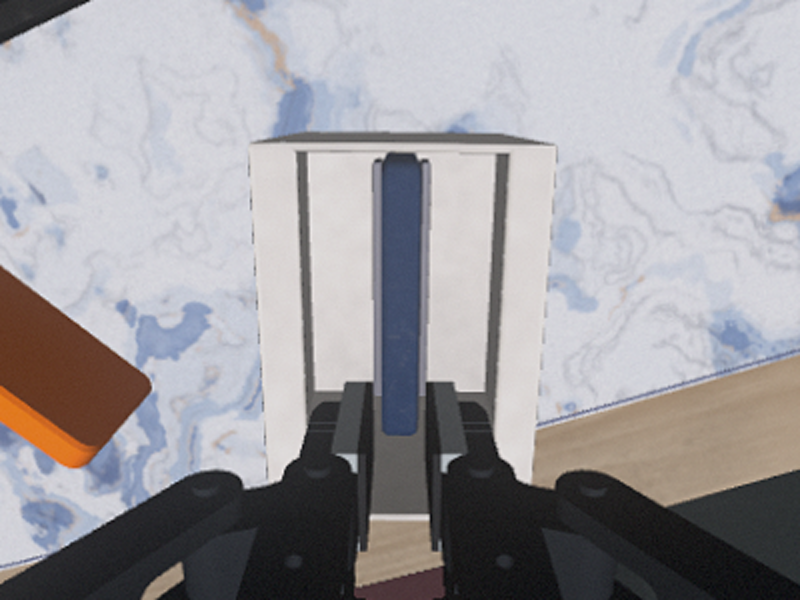

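The bin and drive line up with the tool. The drive's top edge lies at x≈382–421, y≈153–436 in the crop, evenly between the ribs. I'll compute the remaining offset.

Run:
```python
from h import *
import json
s=json.load(open("wbin2.json")); c=cam("wrist",s); Rt=R.from_rotvec(s["eef_rot"]).as_matrix()
g=lambda a:np.array(a,float)/2+[79.75,59.75]
def tl(uv,z): return ((onplane(c,g(uv),z)-s["tcp_pos"])@Rt)[:,:2].round(1).tolist()
print(tl([(387,165),(420,165),(382,420),(421,420),(402,153),(402,436)],85)); print(tl([(250,143),(556,146),(265,480),(536,480),(300,152),(509,152)],115))
print(tl([(262,440),(541,440)],115))
```

```text
[[54.8, -4.5], [54.8, 7.2], [-45.6, -7.0], [-45.6, 8.6], [59.0, 0.8], [-52.8, 1.0]]
[[63.9, -46.1], [63.1, 48.1], [-54.4, -48.6], [-54.3, 49.4], [61.1, -30.8], [61.2, 33.7]]
[[-38.1, -48.6], [-38.1, 50.0]]
```

Emit:
servo_tool --plan '[[0.7,[0.001,-0.0015,-0.02],[0,0,0]],[0.7,[0,0,-0.025],[0,0,0]],[0.6,[0,0,-0.02],[0,0,0]],[0.39,[0,0,-0.008],[0,0,0]],[0.39,[0,0,0],[0,0,0]],[0.39,[0,0,0],[0,0,0]],[0.39,[0,0,0],[0,0,0]]]'

```text
time_s: 4.3
tcp_pos: [521.0, 234.3, 113.5]
eef_rot: [-3.105, 0.471, -0.003]
force: [0.4, -0.7, 0.5]
width: 0.303
grip_force: 0.0
```

Emit:
servo_tool --plan '[[0.39,[0,0,-0.008],[0,0,0]],[0.39,[0,0,-0.008],[0,0,0]],[0.39,[0,0,-0.005],[0,0,0]],[0.39,[0,0,0],[0,0,0]],[0.39,[0,0,0],[0,0,0]]]'

```text
time_s: 4.8
tcp_pos: [520.2, 234.0, 91.1]
eef_rot: [3.106, -0.471, -0.001]
force: [-0.4, -0.9, 0.3]
width: 0.302
grip_force: 0.0
```

Emit:
servo_tool --plan '[[0.39,[0,-0.0007,-0.002],[0,0,0]],[0.39,[0,0,-0.002],[0,0,0]],[0.39,[0,0,0],[0,0,0]]]'

```text
time_s: 5.1
tcp_pos: [520.5, 233.4, 87.8]
eef_rot: [-3.106, 0.471, -0.001]
force: [-0.5, -0.6, 2.6]
width: 0.306
grip_force: 1.2
```

Run:
```python
from h import *
im=snapshot("side")[:,:,::-1]; cv2.imwrite("pics/side1.png",im)
s=cam("side"); u=proj(s,[517,236,100])[0].astype(int); print(u)
w_=snapshot("wrist")[:,:,::-1]
o=np.zeros((600,800,3),np.uint8)
o[:600,:500]=cv2.resize(im[u[1]-60:u[1]+60,u[0]-50:u[0]+50],(500,600),interpolation=cv2.INTER_CUBIC)
o[:450,500:]=cv2.resize(w_[60:420,160:400],(300,450)); cv2.imwrite("pics/m2.png",o)
```

```text
[241 257]
```

View pics/m2.png

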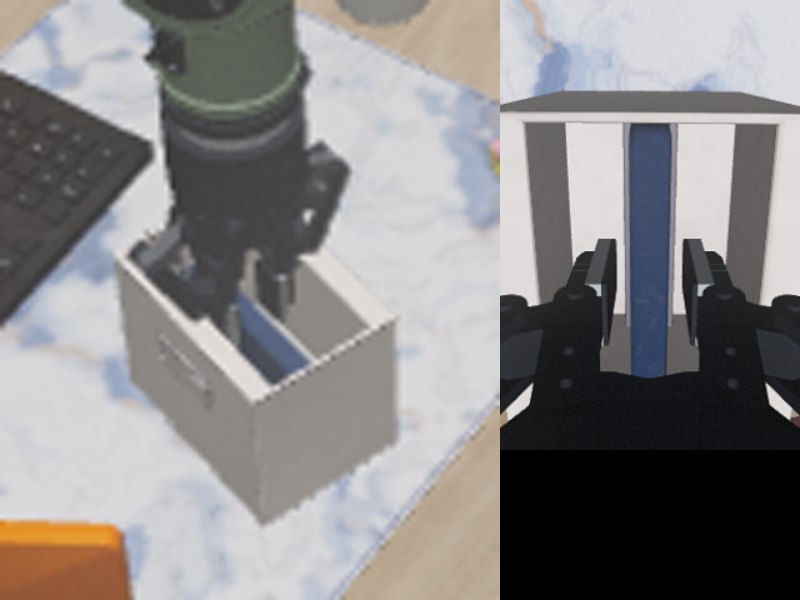

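The picture shows the fingers straddling the drive's top edge, with the bin in place. The 2.6 N reading means the knuckles are just touching the rim, so I'll rise 2 mm and grip.

Emit:
servo_tool --plan '[[0.39,[0,0,0.002],[0,0,0]],[0.6,[0,0,0],[0,0,0]],[0.8,[0,0,0],[0,0,0]],[1,[0,0,0],[0,0,0]],[1,[0,0,0],[0,0,0]],[1,[0,0,0],[0,0,0]],[1,[0,0,0],[0,0,0]]]'

```text
time_s: 5.9
tcp_pos: [520.4, 233.4, 89.6]
eef_rot: [-3.106, 0.471, -0.001]
force: [-0.5, 0.8, 4.0]
width: 0.152
grip_force: 60.0
```

Emit:
servo_tool --plan '[[1,[0,0,0.002],[0,0,0]],[1,[0,0,0.004],[0,0,0]],[1,[0,0,0.005],[0,0,0]],[1,[0,0,0],[0,0,0]],[1,[0,0,0],[0,0,0]]]'

```text
time_s: 6.4
tcp_pos: [520.2, 233.3, 100.4]
eef_rot: [3.106, -0.471, 0.0]
force: [-0.4, -0.3, -2.5]
width: 0.151
grip_force: 59.3
```

The load is -2.5 N, so the drive is held. Continuing to lift it straight out.

Emit:
servo_tool --plan '[[1,[0,0,0.008],[0,0,0]],[1,[0,0,0.012],[0,0,0]],[1,[0,0,0.015],[0,0,0]],[1,[0,0,0.015],[0,0,0]],[1,[0,0,0.02],[0,0,0]],[1,[0,0,0.02],[0,0,0]],[1,[0,0,0.02],[0,0,0]],[1,[0,0,0.015],[0,0,0]],[1,[0,0,0.01],[0,0,0]],[1,[0,0,0],[0,0,0]]]'

```text
time_s: 7.4
tcp_pos: [520.9, 233.6, 237.5]
eef_rot: [-3.104, 0.471, -0.005]
force: [0.4, 1.2, -1.9]
width: 0.148
grip_force: 59.3
```

Run:
```python
from h import *
im=snapshot("wrist"); cv2.imwrite("pics/wh.png",im[:,:,::-1]); s=arm.observe(); print(s["time_s"],s["tcp_pos"],s["joints"],s["force"])
hsv=cv2.cvtColor(im,cv2.COLOR_RGB2HSV); m=((hsv[...,0]>100)&(hsv[...,0]<125)&(hsv[...,1]>110)&(hsv[...,2]<150)).astype(np.uint8)
n,l,st,ce=cv2.connectedComponentsWithStats(m); i=1+np.argsort(-st[1:,4])[:3]; print(st[i].tolist(),ce[i].round(0).tolist())
# tilt/pos targets
R0=R.from_rotvec(s["eef_rot"]).as_matrix(); print(np.arctan2(R0[1,0],R0[0,0]))
for q in([526.5,-204.1,.294],[527,-206.9,.294]):
    for P in([0,-13,120],[0,-13,82.6+2],[0,-7.5,82.6]): print(w(q,cr(P)).round(1).tolist())
```

```text
7.45 [520.3382378  233.35837067 236.09528904] [ 4.01448631e-01  3.17427836e-01  1.59159639e+00 -6.23607373e-05
  1.23116580e+00  2.27347433e+00] [-0.67103554 -1.15191569 -2.63526971]
[[264, 244, 31, 119, 2687], [0, 294, 8, 17, 104], [287, 245, 3, 4, 7]] [[279.0, 310.0], [3.0, 302.0], [288.0, 246.0]]
-0.30120911676980133
[[515.2, -166.8, 146.3]]
[[519.6, -181.2, 114.2]]
[[518.4, -177.2, 110.0]]
[[515.7, -169.6, 146.3]]
[[520.1, -184.0, 114.2]]
[[518.9, -180.0, 110.0]]
```

Emit:
servo_tool --plan '[[1,[0,-0.02,0],[0,0,0.06]],[1,[0,-0.035,0],[0,0,0.107]],[1,[-0.001,-0.04,0],[0,0,0.107]],[1,[-0.001,-0.042,0],[0,0,0.107]],[1,[-0.001,-0.042,0],[0,0,0.107]],[1,[-0.001,-0.042,0],[0,0,0.107]],[1,[0,-0.042,0],[0,0,0]],[1,[0,-0.042,0],[0,0,0]],[1,[0,-0.04,0],[0,0,0]],[1,[0,-0.035,0],[0,0,0]],[1,[0,-0.015,0],[0,0,0]],[1,[0,-0.005,0],[0,0,0]]]'

```text
time_s: 8.65
tcp_pos: [515.7, -167.8, 234.4]
eef_rot: [-3.107, -0.456, 0.002]
force: [0.0, 1.3, -1.7]
width: 0.147
grip_force: 59.3
```

Emit:
servo_tool --plan '[[1,[0,0,0],[-0.07,-0.0212,0]],[1,[0,0,-0.01],[-0.0945,-0.0286,0]],[1,[0,0,-0.01],[-0.0945,-0.0286,0]],[1,[0,0,-0.01],[-0.0945,-0.0286,0]],[1,[0,0,-0.005],[-0.064,-0.0194,0]],[1,[0,0,0],[0,0,0]],[1,[0,0,0],[0,0,0]]]'

```text
time_s: 9.35
tcp_pos: [516.3, -165.4, 200.2]
eef_rot: [2.681, 0.399, 0.088]
force: [0.2, 0.3, -1.6]
width: 0.15
grip_force: 59.4
```

```bash
cat > st.py <<'E'
from h import *
import sys
q=np.array([float(a) for a in sys.argv[1:4]]) if len(sys.argv)>3 else np.array([526.5,-205,.294])
s=arm.observe(); Rt=R.from_rotvec(s["eef_rot"]).as_matrix()
Rc=R.from_euler('z',q[2]).as_matrix()@R.from_euler('x',-25,degrees=True).as_matrix()  # cradle axes in world
p=Rc.T@(np.array(s["tcp_pos"])-[q[0],q[1],32])
print("t",s["time_s"],"tcp",np.round(s["tcp_pos"],1),"cradle",p.round(1),"F cradle",(Rc.T@s["force"]).round(1),"w",round(float(s["width"]),3))
print("rot err (world rotvec)",(R.from_matrix(Rc@np.diag([1,-1,-1])@Rt.T).as_rotvec()).round(3),"joints",np.round(s["joints"],2))
print("Rc cols y,z",Rc[:,1].round(3),Rc[:,2].round(3))
E
python3 st.py
```

```text
t 9.35 tcp [ 516.3 -165.4  200.2] cradle [  1.8 -34.1 169.7] F cradle [ 0.3  0.9 -1.3] w 0.15
rot err (world rotvec) [-0.002 -0.001 -0.002] joints [-0.11  0.24  1.88 -0.51  0.91  1.46]
Rc cols y,z [-0.263  0.867 -0.423] [-0.122  0.404  0.906]
```

Emit:
servo_tool --plan '[[1,[0,-0.001,-0.01],[0,0,0]],[1,[0,-0.002,-0.014],[0,0,0]],[1,[0,-0.002,-0.014],[0,0,0]],[1,[-0.0005,-0.002,-0.014],[0,0,0]],[1,[0,-0.002,-0.01],[0,0,0]],[1,[0,-0.001,-0.006],[0,0,0]],[1,[0,0,0],[0,0,0]],[1,[0,0,0],[0,0,0]]]'

```text
time_s: 10.15
tcp_pos: [516.2, -176.9, 132.7]
eef_rot: [2.679, 0.396, 0.089]
force: [0.5, -0.4, -2.1]
width: 0.15
grip_force: 59.4
```

```bash
python3 st.py
python3 - <<'E'
from h import *
s=arm.observe(); a=snapshot("wrist")[:,:,::-1]; b=snapshot("side")[:,:,::-1]; d=snapshot("scene")[:,:,::-1]
cv2.imwrite("pics/wd.png",a);cv2.imwrite("pics/sd.png",b);cv2.imwrite("pics/cd.png",d)
o=np.zeros((600,800,3),np.uint8)
o[:, :480]=cv2.resize(a[150:420,170:386],(480,600),interpolation=cv2.INTER_CUBIC)
for k,(n,im) in enumerate((("side",b),("scene",d))):
    u=proj(cam(n),[522,-195,60])[0].astype(int); print(n,u); o[300*k:300*k+300,480:]=cv2.resize(im[u[1]-37:u[1]+38,u[0]-40:u[0]+40],(320,300),interpolation=cv2.INTER_CUBIC)
cv2.imwrite("pics/m3.png",o)
E
```

```text
t 10.15 tcp [ 516.2 -176.9  132.7] cradle [ -1.8 -15.5 103.9] F cradle [ 0.4  0.4 -2.2] w 0.15
rot err (world rotvec) [0.    0.001 0.   ] joints [-0.14  0.32  1.97 -0.6   0.75  1.56]
Rc cols y,z [-0.263  0.867 -0.423] [-0.122  0.404  0.906]
side [317 183]
scene [315 193]
```

View pics/m3.png

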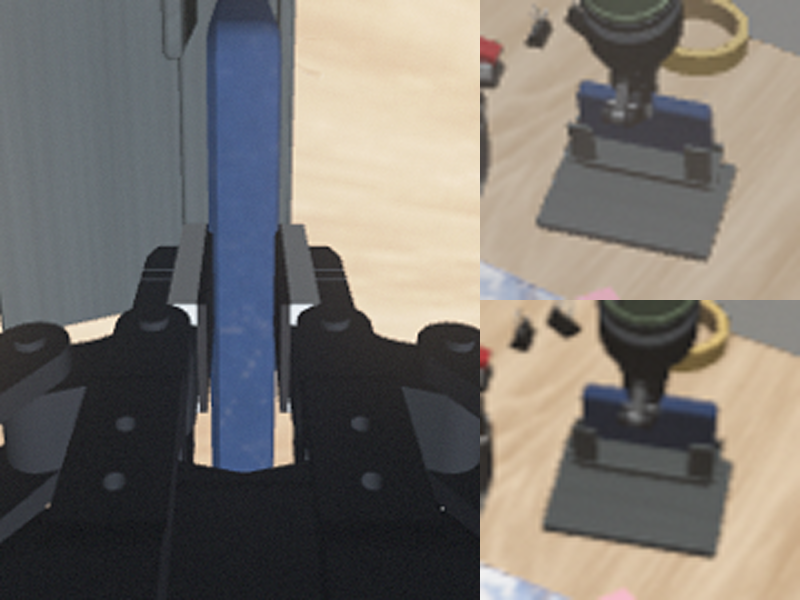

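The wrist picture shows the drive's lower edge between the post front line (crop x≈183) and the lip (x≈275–293), within 1 mm of the model. The side and scene views show the drive above the cradle, centred between the posts. I'll move 2.5 mm towards the posts and lower along the cradle.

Emit:
servo_tool --plan '[[1,[-0.0007,0.0022,-0.001],[0,0,0]],[1,[0.0007,-0.0024,-0.0054],[0,0,0]],[1,[0.0007,-0.0024,-0.0054],[0,0,0]],[1,[0.0005,-0.0016,-0.0036],[0,0,0]],[1,[0,0,0],[0,0,0]],[1,[0,0,0],[0,0,0]]]'

```text
time_s: 10.9
tcp_pos: [516.9, -181.0, 116.7]
eef_rot: [2.68, 0.396, 0.087]
force: [-0.3, 0.0, -2.1]
width: 0.151
grip_force: 59.4
```

```bash
python3 st.py
```

```text
t 10.9 tcp [ 516.9 -181.   116.7] cradle [ -2.2 -12.5  87.7] F cradle [-0.2  1.  -1.9] w 0.151
rot err (world rotvec) [-0. -0.  0.] joints [-0.14  0.34  1.99 -0.62  0.72  1.59]
Rc cols y,z [-0.263  0.867 -0.423] [-0.122  0.404  0.906]
```

Emit:
servo_tool --plan '[[1,[0.0001,-0.0004,-0.0009],[0,0,0]],[1,[0.0001,-0.0004,-0.0009],[0,0,0]],[1,[0.0001,-0.0004,-0.0009],[0,0,0]],[1,[0,0,0],[0,0,0]],[1,[0,0,0],[0,0,0]]]'

```text
time_s: 11.4
tcp_pos: [517.2, -182.1, 114.3]
eef_rot: [2.679, 0.396, 0.088]
force: [-0.4, 0.3, -3.1]
width: 0.145
grip_force: 59.4
```

Emit:
servo_tool --plan '[[1,[0.0001,-0.0004,-0.0009],[0,0,0]],[1,[0,0,0],[0,0,0]],[1,[0,0,0],[0,0,0]]]'

```text
time_s: 11.7
tcp_pos: [517.3, -182.5, 113.3]
eef_rot: [2.679, 0.396, 0.088]
force: [-0.1, 0.3, -2.5]
width: 0.148
grip_force: 59.4
```

Emit:
servo_tool --plan '[[1,[0.0001,-0.0004,-0.0009],[0,0,0]],[1,[0,0,0],[0,0,0]],[1,[0,0,0],[0,0,0]]]'

```text
time_s: 12.0
tcp_pos: [517.4, -182.9, 112.4]
eef_rot: [2.679, 0.396, 0.088]
force: [-0.5, 0.4, -2.6]
width: 0.148
grip_force: 59.4
```

Emit:
servo_tool --plan '[[1,[0.0001,-0.0003,-0.0007],[0,0,0]],[1,[0,0,0],[0,0,0]],[1,[0,0,0],[0,0,0]]]'

```text
time_s: 12.3
tcp_pos: [517.6, -183.1, 112.0]
eef_rot: [2.679, 0.396, 0.089]
force: [-1.6, 1.5, 1.5]
width: 0.151
grip_force: 59.8
```

Emit:
servo_tool --plan '[[1,[0.0001,-0.0003,-0.0007],[0,0,0]],[1,[0,0,0],[0,0,0]],[1,[0,0,0],[0,0,0]]]'

```text
time_s: 12.6
tcp_pos: [517.7, -183.2, 112.0]
eef_rot: [2.679, 0.396, 0.089]
force: [-4.2, 5.0, 7.6]
width: 0.148
grip_force: 60.8
```

```bash
python3 st.py
```

```text
t 12.6 tcp [ 517.7 -183.2  112. ] cradle [ -2.1 -12.6  82.4] F cradle [-2.5  2.3  9.4] w 0.148
rot err (world rotvec) [0.    0.001 0.   ] joints [-0.15  0.35  1.99 -0.63  0.7   1.6 ]
Rc cols y,z [-0.263  0.867 -0.423] [-0.122  0.404  0.906]
```

The drive's edge is on the shelf: contact at cradle z 82.4, as predicted. I'll unload it slightly and slide back towards the posts.

Emit:
servo_tool --plan '[[1,[-0.0001,0.0003,0.0007],[0,0,0]],[1,[-0.0004,0.0013,-0.0006],[0,0,0]],[1,[-0.0004,0.0013,-0.0006],[0,0,0]],[1,[-0.0003,0.0009,-0.0004],[0,0,0]],[1,[0,0,0],[0,0,0]],[1,[0,0,0],[0,0,0]]]'

```text
time_s: 13.2
tcp_pos: [516.8, -179.7, 110.3]
eef_rot: [2.679, 0.397, 0.089]
force: [0.7, -0.2, 3.4]
width: 0.148
grip_force: 60.0
```

Emit:
servo_tool --plan '[[1,[-0.0002,0.0006,-0.0003],[0,0,0]],[1,[0,0,0],[0,0,0]],[1,[0,0,0],[0,0,0]]]'

```text
time_s: 13.5
tcp_pos: [516.6, -179.1, 110.1]
eef_rot: [2.679, 0.397, 0.089]
force: [1.1, -0.5, 3.5]
width: 0.15
grip_force: 60.0
```

```bash
python3 st.py
```

```text
t 13.5 tcp [ 516.6 -179.1  110.1] cradle [-2.  -8.  82.4] F cradle [ 0.9 -2.2  2.8] w 0.15
rot err (world rotvec) [ 0.     0.001 -0.   ] joints [-0.14  0.35  2.   -0.63  0.7   1.61]
Rc cols y,z [-0.263  0.867 -0.423] [-0.122  0.404  0.906]
```

Emit:
servo_tool --plan '[[1,[-0.0001,0.0005,-0.0002],[0,0,0]],[1,[0,0,0],[0,0,0]],[1,[0,0,0],[0,0,0]]]'

```text
time_s: 13.8
tcp_pos: [516.5, -178.9, 109.9]
eef_rot: [2.679, 0.397, 0.089]
force: [1.5, -2.1, 3.5]
width: 0.148
grip_force: 59.9
```

Emit:
servo_tool --plan '[[1,[-0.0001,0.0005,-0.0002],[0,0,0]],[1,[0,0,0],[0,0,0]],[1,[0,0,0],[0,0,0]]]'

```text
time_s: 14.1
tcp_pos: [516.5, -178.8, 109.9]
eef_rot: [2.678, 0.397, 0.089]
force: [2.0, -4.7, 4.1]
width: 0.148
grip_force: 59.8
```

```bash
python3 st.py; python3 -c "
from h import *
print(np.round(arm.observe()['torque'],2))"
```

```text
t 14.1 tcp [ 516.5 -178.8  109.9] cradle [-2.  -7.6 82.4] F cradle [ 0.6 -6.4  1.6] w 0.148
rot err (world rotvec) [ 0.001  0.001 -0.   ] joints [-0.14  0.35  2.   -0.64  0.7   1.61]
Rc cols y,z [-0.263  0.867 -0.423] [-0.122  0.404  0.906]
[-0.97 -0.39  0.07]
```

The drive is firmly on the shelf and against the posts (F_y -6 N at y -7.6). Releasing gradually, then retreating along the cradle axis.

Emit:
servo_tool --plan '[[0.7,[0,0,0],[0,0,0]],[0.64,[0,0,0],[0,0,0]],[0.58,[0,0,0],[0,0,0]],[0.5,[0,0,0],[0,0,0]],[0.4,[0,0,0],[0,0,0]],[0.3,[0,0,0],[0,0,0]],[0.3,[0,0,0],[0,0,0]],[0.3,[0,0,0],[0,0,0]]]'

```text
time_s: 14.9
tcp_pos: [515.8, -178.0, 109.3]
eef_rot: [2.68, 0.397, 0.087]
force: [-0.4, 0.5, 0.5]
width: 0.354
grip_force: 0.0
```

```bash
python3 st.py
```

```text
t 14.9 tcp [ 515.8 -178.   109.3] cradle [-2.4 -6.4 82.3] F cradle [-0.3  0.4  0.7] w 0.354
rot err (world rotvec) [-0. -0.  0.] joints [-0.14  0.35  2.   -0.64  0.7   1.61]
Rc cols y,z [-0.263  0.867 -0.423] [-0.122  0.404  0.906]
```

Emit:
servo_tool --plan '[[0.3,[-0.0006,0.002,0.0045],[0,0,0]],[0.3,[-0.0012,0.004,0.009],[0,0,0]],[0.3,[-0.0018,0.006,0.0136],[0,0,0]],[0.3,[-0.0025,0.008,0.018],[0,0,0]],[0.3,[-0.0025,0.008,0.018],[0,0,0]],[0.3,[-0.0025,0.008,0.018],[0,0,0]],[0.3,[0,0.02,0.02],[0,0,0]],[0.3,[0,0.04,0.02],[0,0,0]],[0.3,[0,0.04,0.01],[0,0,0]],[0.3,[0,0.02,0],[0,0,0]],[0.3,[0,0,0],[0,0,0]],[0.3,[0,0,0],[0,0,0]]]'

```text
time_s: 16.1
tcp_pos: [504.7, -21.9, 241.0]
eef_rot: [2.679, 0.398, 0.088]
force: [0.1, -0.8, 0.4]
width: 0.351
grip_force: 0.0
```

Run:
```python
from h import *
s=arm.observe(); print(s["time_s"],s["tcp_pos"],np.round(s["force"],1))
b=snapshot("side")[:,:,::-1]; d=snapshot("scene")[:,:,::-1]
o=np.zeros((600,800,3),np.uint8)
for k,(n,im) in enumerate((("side",b),("scene",d))):
    u=proj(cam(n),[522,-195,60])[0].astype(int)
    o[:400,400*k:400*k+400]=cv2.resize(im[u[1]-40:u[1]+40,u[0]-40:u[0]+40],(400,400),interpolation=cv2.INTER_CUBIC)
o[400:,:400]=cv2.resize(d[170:330,190:350],(400,400))[:200]; o[400:,400:]=cv2.resize(d[230:330,170:370],(400,200))
# predicted docked drive corners on the side/scene pane
q=[526.5,-205,.294]; C=w(q,cr([[-56,0,0],[56,0,0],[56,0,78],[-56,0,78],[-56,0,0]]))
for k,n in enumerate(("side","scene")):
    u=proj(cam(n),[522,-195,60])[0].astype(int); p=np.round((proj(cam(n),C)-u+40)*5).astype(int)+[400*k,0]; cv2.polylines(o,[p],False,(0,255,255),1)
cv2.imwrite("pics/end.png",o)
```

```text
16.1 [504.67408358 -21.9296248  240.9602915 ] [ 0.1 -0.8  0.4]
```

View pics/end.png

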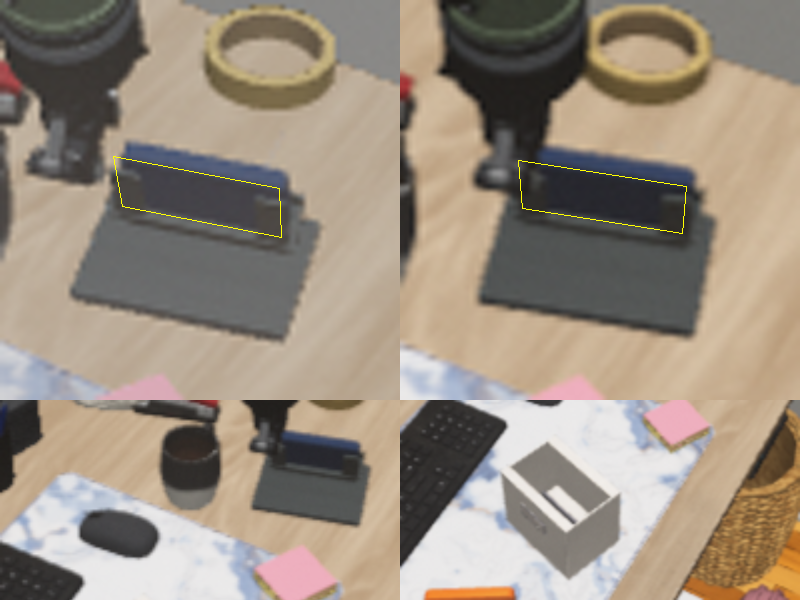

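The last picture shows the drive (blue top edge at crop (125–290, 145–185)) seated in the cradle within about 1–2 px of the prediction. It leans on both posts with the gripper clear, and the bin is empty and upright. I'll check that the bin and bystanders are unmoved, then hand in.

Run:
```python
from h import *
a=cv2.cvtColor(cv2.imread("pics/scene0.png"),cv2.COLOR_BGR2GRAY); b=cv2.cvtColor(snapshot("scene"),cv2.COLOR_RGB2GRAY)
for n,(x0,y0,x1,y1) in dict(bin_lower=(215,290,285,325),bin=(215,245,285,325),notes=(290,225,330,258),tape=(308,150,340,175),mug=(250,185,282,215)).items():
    print(n,np.round(cv2.phaseCorrelate(a[y0:y1,x0:x1].astype(np.float32),b[y0:y1,x0:x1].astype(np.float32)),2), cv2.absdiff(a,b)[y0:y1,x0:x1].mean().round(1))
```

```text
Traceback (most recent call last):
ValueError: setting an array element with a sequence. The requested array has an inhomogeneous shape after 1 dimensions. The detected shape was (2,) + inhomogeneous part.
```

Run:
```python
from h import *
a=cv2.cvtColor(cv2.imread("pics/scene0.png"),cv2.COLOR_BGR2GRAY); b=cv2.cvtColor(snapshot("scene"),cv2.COLOR_RGB2GRAY)
for n,(x0,y0,x1,y1) in dict(bin_lower=(215,290,285,325),bin=(215,245,285,325),notes=(290,225,330,258),mug=(250,185,282,215)).items():
    print(n,np.round(cv2.phaseCorrelate(a[y0:y1,x0:x1].astype(np.float32),b[y0:y1,x0:x1].astype(np.float32))[0],2), cv2.absdiff(a,b)[y0:y1,x0:x1].mean().round(1))
print(arm.close_job())
```

```text
bin_lower [-0.02 -0.03] 11.4
bin [-0.17  0.21] 15.0
notes [-0.02  0.03] 13.9
mug [-0.03  0.01] 9.5
the job is handed in; nothing more can be done
None
```

The drive now rests behind the stand's lip and leans on both posts, released with the arm clear. The bin, mug and notes show no movement in the images, and I handed the job in at about 16 s of the 48 s allowed; no verdict came back.

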